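Put the petrified wood away and latch the specimen cabinet

TASK

Lay the petrified-wood slab flat in the pulled-out tray of the specimen cabinet, slide the tray fully home, then swing the glazed door shut and press it until its sprung catch snaps over the strike and holds it closed. Press firmly but never slam or force the door, do not drop the slab, and leave the other things on the shelf where they are.

Things in the scene. Friction and masses are not known exactly. Their poses are not given: they have to be found in the camera images.
- cabinet: Fixed brown wooden cabinet, 236 wide (y), 231 deep (x), 150 mm high. Origin: centre of its underside; it faces its own -x, its own +y is the left of someone facing it. Its top board (upper side at 150 mm) begins 92 mm in front (-x) of the origin. The side cheeks reach 21 (left) and 31 mm (right) further forward than the carcass (100 mm in front of the origin); the door shuts between them, in front of the top board.
- slab_center (a point): Centre (half-way up) of the loose petrified-wood slab: dark brown rim, reddish ringed face, 84 long (its x), 50 wide (its y), 20 mm thick (z), about 0.2 kg. Its long sides are flat over the middle 62 mm: grip there, across the 50 mm. It lies flat on the 3 mm thick green mat.
- tray (a joint): Upper tray, m pulled out towards the cabinet's -x: 0 is home (its front level with the carcass, 100 mm in front of the cabinet origin), about 0.11 at the start. It slides with about 1.5 N of friction, stays where left, and meets a solid stop at 0. Push its front board home.
- tray_floor (a point): Point on the tray's floor, mid-width, 60 mm behind the outer face of its front, 100 mm above the shelf; axes as the cabinet's; moves with the tray. Inside, the tray is 150 wide (y; side rims 10 mm high) and runs from 52 in front (-x) to 105 mm behind this point. Drawn out, it is open to above to 40 mm or more behind this point; further back the top board is 38 mm above the floor.
- tray_front (a point): Middle of the upper outer edge of the tray's light wooden front board, 160 wide, 8 thick, 28 mm high, upper edge 122 mm above the shelf; axes as the cabinet's; moves with the tray.
- door (a joint): Glazed door, rad open: 0 is nominally shut, about 1.8 at the start (swung out towards the robot, beside the tray). It turns easily and stays where left until its tongue meets the strike at about 0.06. Let go before the tongue has snapped in, it is pushed open again by the tongue's spring.
- door_hinge (a point): Point on the door's upright hinge axis, at the height of its top edge (150 mm above the shelf), in the plane of its outer face, at the left of the opening. Axes turn with the door and equal the cabinet's when shut: its -y runs along the door to the free edge, its -x points out of the outer face, the face to push on.
- door_edge (a point): Upper outer corner of the door's free edge, 191 mm from the hinge axis; axes as door_hinge. Door 14 thick, 138 mm high, a 36 mm wide wooden stile at the free edge. A brass knob 20 mm across, 22 mm proud sits on the outer face 18 mm in from the free edge, 78 mm below the top: push the stile above it. A sprung tongue stands 6 mm out of the free edge, sloped towards the cabinet. Over 20 N on the door may crack its pane.
- strike_nominal (a point): Nominal place of the strike lip on the right cheek. Pressed near its free edge the door resists more and more over 8 mm, up to 9 to 14 N; that drops at once as the tongue snaps behind the lip; 2 to 3 mm on is the stop, where force climbs steeply. Lip and stop are one piece in slotted holes: the edge's true shut place is up to 4 mm nearer or farther than nominal; no reading tells it, feel it.
- cabochon: Bystander: round domed green glass paperweight, 60 mm across, 25 mm high; origin at the centre of its underside.
- loupe: Bystander: folding magnifier, dark steel disc 38 mm across and 12 mm thick with a 26 mm long tail to its own -x; origin under the disc's centre.
- grit_jar: Bystander: jar with blue cap, 60 mm across, 85 mm high; origin at the centre of its underside.
- polish_jar: Bystander: jar with orange cap, 60 mm across, 85 mm high; origin at the centre of its underside.
Things that resemble listed ones, but are neither listed nor needed, are in the scene too. Several things look just like the part that bears slab_center: the one meant starts farthest from the robot's base.

How it is judged:
By the outcome, as a careful person would: the job done as asked, in the order asked, and still so for the second after the job is handed in, with the robot touching nothing.
It also fails if it takes over 72 s, if anything falls off the work surface, if the arm or the gripper's body presses on something with over 40 N, if the wrist force passes 120 N, or if a joint passes its speed limit or range.

ROBOT

A 6-joint arm with a two-finger parallel gripper is mounted at the origin on the work surface. World frame = base frame: x ahead of the robot, y to its left, z up, the work surface at z = 0. Lengths are in mm, angles in degrees, forces in N, time in s.
With the tool pointing down it reaches from about 350 to 725 mm from the base axis. Payload 4.3 kg.
Tool frame: the origin (TCP) lies at the very end of the fingers, on their centre line; the grasp point (between the pads) lies 19 mm behind it (r.hold_point_z is the distance from the TCP to the grasp point, in mm); y points along the fingers, x is the direction in which the jaws open and shut, and the axes are right-handed (so a half turn about y gives the same grasp; the last joint's range is limited). The gripper opens to 85 mm and grips with 20 to 120 N. Pads are 22 mm wide; open, the fingers measure 114 mm over their backs; the gripper's body (76 mm by 85 mm) begins 54 mm behind the grasp point. The pads swing forward as they close: fully open they stand 13 mm farther back than shut.
Start: joints at [63.18, 21.618, 4.641, 73.018, 0, 83.68], TCP at [201.382, 538.621, 231.329] pointing down, gripper open.
Joint ranges: [-156.06, 156.06], [-48.1, 94.91], [-58.44, 69.94], [-101.28, 121.22], [-78.64, 73.56], [-180, 180]. Speed limits (degrees/s): [147.25, 147.25, 180, 180, 180, 180].

INTERFACE

Orientations are given as a 3x3 rotation matrix whose columns are the frame's x, y, z axes.
In Python, from workcell import r gives the robot as it stands.
- The arm moves only by the tool jog_arm, never from a script. Its argument "deltas" is a list of rows, each a list of 7 numbers: the turn, a rotation vector about the world's x, y, z in degrees, then the shift along the world's x, y, z in m, then the opening in per cent of the stroke, from 0 (shut) to 100 (fully open). A call has exactly 5 rows; each row is the pose to reach, as a shift and turn from the pose measured when the call began; what a row does not reach only later rows make up. A row lasts 1/8 s, in which the tool goes at most 62.5 mm and 10.7 degrees, less where a joint would pass 70% of its speed; a pose out of reach is approached as far as the arm can. A call with a gripper value outside its range is refused whole. The fingers move at their own pace and stop on an object; the grip force is fixed at half the most. Time passes only in rows, so rows that repeat a pose let the fingers close, or fill a call up. It gives the time, the measured TCP pose, the force and the opening at its end, in the units of the state.
- r.observe(): the state, without advancing time (a new reading comes with each control period).
- r.grab_frame(name): name is "side" or "top" or "wrist"; returns a dict with "color" (400x640x3 uint8, red, green, blue), "fx", "fy", "cx", "cy" (pixels), "pose" (4x4, takes a point from camera to world coordinates). Camera axes: x right, y up, looking along -z (the intrinsics and any distortion apply to the point x, -y, -z); pixel columns grow to the right and rows downward; lengths in mm; the calibration is good to about 2 mm. A picture is of the moment at which its call begins. There is no depth.
- r.close_job(): hands the job in, once; it reports no verdict.
Trained networks look in the newest picture that a camera, given by its name, has taken for a name from the list of things; names that differ only in an ending like _2 or _b are one class to them, and where a whole thing is asked for, a point or a joint stands for the part that bears it (a point fixed in the world has none). Each returns a list of dicts, best first, with "score" (0 to 1); they miss things now and then, are a little off and sometimes report something else, mostly with a low value. They report only what shows in the picture. A call takes as long as a camera call. They do not tell look-alikes from the thing itself.
- r.trace(name, camera): "pixels" (400x640 bool, what is visible of it) and "bbox" ([left, top, right, bottom] in pixels, round what is visible of it).
The state is a dict: "time_s": time; "joint_positions": joint angles; "joint_vel": joint speeds; "joint_efforts": joint torques, N m; "tool_pos": TCP position; "orientation": TCP orientation; "ft_force": force on the tool from outside, world axes, zero at the start; "ft_torque": the same for the moment, N m; "finger_gap": finger opening in mm.
Only numpy, scipy, OpenCV 4.12 (cv2) and the standard library are available. Lean on these libraries where they do the work, as an engineer would, in place of code of your own. Each camera call takes 0.05 s, during which the arm holds its last target.

## Working session

There is one attempt and no reset: what is moved stays moved. The work goes in short steps, Python scripts to look and compute and a tool call to move; the robot and the scene stay as the last step left them, time stands still between calls to the robot, and variables do not carry over. Pictures are saved under pics/ and viewed, and the job is handed in when it is done.

Besides the shell and the picture viewer there is one more tool, called after "Call:" as name([rows], argument=value, ...), one row to a line, values as JSON. jog_arm: Moves the arm, as the interface text tells. Its arguments: {"type":"object","properties":{"deltas":{"type":"array"}},"required":["deltas"]}

```bash
mkdir -p pics; ls; cat > h.py <<'E'
from workcell import r
import numpy as np, cv2
def shot(cam,fn):
    f=r.grab_frame(cam); cv2.imwrite('pics/'+fn,f['color'][:,:,::-1]); np.save(f'/tmp/{cam}_pose.npy',f['pose'])
    return f
def ray(f,u,v):
    d=np.array([(u-f['cx'])/f['fx'],-(v-f['cy'])/f['fy'],-1.0]); P=np.array(f['pose'])
    return P[:3,3],P[:3,:3]@d
def onz(f,u,v,z):
    o,d=ray(f,u,v); return o+d*(z-o[2])/d[2]
def proj(f,p):
    P=np.array(f['pose']); q=P[:3,:3].T@(np.array(p)-P[:3,3]); return f['cx']+f['fx']*q[0]/-q[2], f['cy']-f['fy']*q[1]/-q[2]
E
python3 - <<'E'
from h import *
for c in('side','top','wrist'):
    f=shot(c,c+'0.png'); print(c,{k:v for k,v in f.items() if k not in('color',)})
print(r.observe())
E
```

```text
pics
side {'fx': 430.81185147170953, 'fy': 430.81185147170953, 'cx': 319.40428578183656, 'cy': 201.79619210173274, 'pose': array([[ 9.95046379e-01,  6.63216816e-02, -7.40549691e-02,
         4.21753985e+02],
       [-9.80090541e-02,  7.79168235e-01, -6.19105070e-01,
        -8.71421451e+02],
       [ 1.66411902e-02,  6.23296315e-01,  7.81808656e-01,
         1.00875898e+03],
       [ 0.00000000e+00,  0.00000000e+00,  0.00000000e+00,
         1.00000000e+00]])}
top {'fx': 427.5008708428168, 'fy': 427.5008708428168, 'cx': 311.65070343250625, 'cy': 196.38939285539183, 'pose': array([[-4.07288355e-03,  9.90191096e-01, -1.39660324e-01,
         3.25082362e+02],
       [-9.99970475e-01, -4.94294078e-03, -5.88350810e-03,
        -1.62555886e+02],
       [-6.51613004e-03,  1.39632237e-01,  9.90181993e-01,
         1.36999771e+03],
       [ 0.00000000e+00,  0.00000000e+00,  0.00000000e+00,
         1.00000000e+00]])}
wrist {'fx': 281.31299709038257, 'fy': 281.31299709038257, 'cx': 323.60701180449007, 'cy': 195.01985503101508, 'pose': array([[ 3.50857048e-01, -8.87472508e-01, -2.98817468e-01,

[... 391 characters left out ...]
1,
       -1.06185983e-03,  8.36800348e+01]), 'joint_vel': array([ 0.01412456, -0.04601004,  0.21462091,  0.03086265, -0.02230174,
       -0.05774868]), 'joint_efforts': array([ 4.20242350e-04, -4.64034390e+01,  2.70170492e+01,  1.38841101e-02,
       -1.60732843e-04, -2.82138963e-06]), 'tool_pos': array([201.14139451, 538.12211258, 230.55259787]), 'orientation': array([[ 3.50213439e-01, -7.16378041e-04, -9.36669650e-01],
       [ 9.36668529e-01, -1.45801067e-03,  3.50214135e-01],
       [-1.61656006e-03, -9.99998681e-01,  1.60393837e-04]]), 'ft_force': array([-0.34918932,  0.11498503, -0.34298111]), 'ft_torque': array([ 0.03080661,  0.0049887 , -0.03519154]), 'finger_gap': 85.3135560552146}
```

View pics/side0.png

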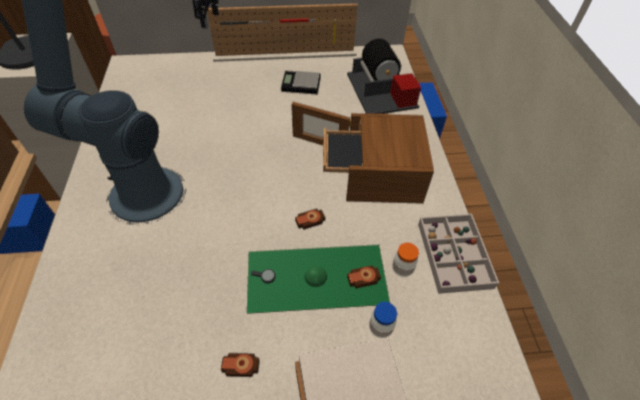

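View pics/top0.png

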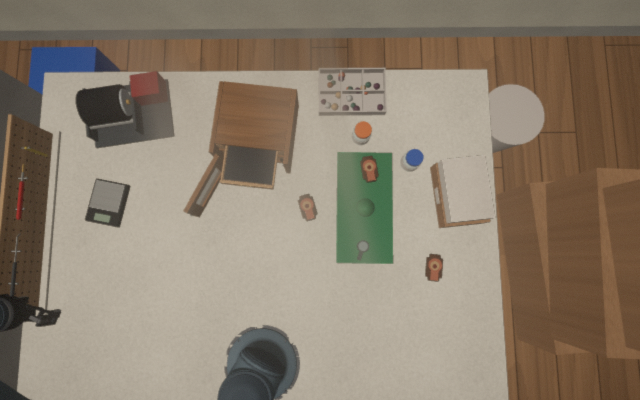

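View pics/wrist0.png

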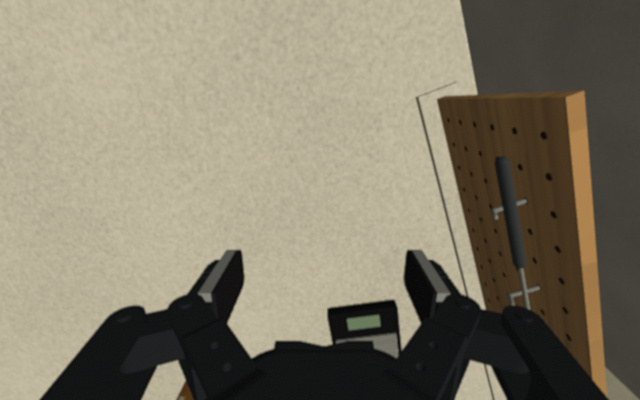

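The top view shows the cabinet at about (255,120), the tray at (249,166), the door swung out at (205,185), and the slab on the mat at (370,168). Other slab look-alikes are at (308,207) and (434,267). The jars are at (363,131) and (414,158).

```bash
python3 - <<'E'
from h import *
ft=shot('top','t1.png'); fs=shot('side','s1.png')
import pickle; pickle.dump((ft,fs),open('/tmp/f.pkl','wb'))
M={}
for cam in('top','side'):
  for n in('slab_center','cabinet','tray','door','tray_front','polish_jar','grit_jar','cabochon'):
    for k,d in enumerate(r.trace(n,cam)[:4]):
        m=d['pixels']; ys,xs=np.nonzero(m); rr=cv2.minAreaRect(np.c_[xs,ys].astype(np.float32))
        print(cam,n,round(d['score'],2),d['bbox'],(xs.mean().round(1),ys.mean().round(1)),m.sum(),np.round(cv2.boxPoints(rr),1).tolist())
        M[cam,n,k]=m
pickle.dump(M,open('/tmp/m.pkl','wb'))
c=ft['color'][70:230,170:330]; cv2.imwrite('pics/tc.png',cv2.resize(c,(600,600)if 0 else (640,640))[:600,:,::-1])
c=fs['color'][90:215,280:440]; cv2.imwrite('pics/sc.png',cv2.resize(c,(768,600),interpolation=cv2.INTER_CUBIC)[:,:,::-1])
c=ft['color'][110:210,300:430]; cv2.imwrite('pics/tm.png',cv2.resize(c,(780,600),interpolation=cv2.INTER_CUBIC)[:,:,::-1])
print(r.observe()['time_s'])
E
```

```text
top slab_center 0.86 [360.6, 157.3, 378.9, 180.0] (np.float64(368.7), np.float64(168.7)) 335 [[359.1000061035156, 158.10000610351562], [374.1000061035156, 155.39999389648438], [378.3999938964844, 179.5], [363.5, 182.1999969482422]]
top slab_center 0.75 [422.2, 254.0, 442.2, 282.0] (np.float64(433.6), np.float64(267.5)) 426 [[425.0, 254.0], [442.0, 254.0], [442.0, 281.0], [425.0, 281.0]]
top slab_center 0.7 [297.6, 193.4, 316.8, 219.4] (np.float64(307.1), np.float64(207.0)) 365 [[295.70001220703125, 197.10000610351562], [310.3999938964844, 192.1999969482422], [318.70001220703125, 217.10000610351562], [304.0, 222.0]]
top slab_center 0.44 [183.1, 154.9, 226.5, 219.7] (np.float64(204.8), np.float64(187.2)) 1102 [[181.6999969482422, 210.0], [213.39999389648438, 152.89999389648438], [230.0, 162.10000610351562], [198.1999969482422, 219.1999969482422]]
top cabinet 0.65 [221.5, 144.7, 278.3, 192.5] (np.float64(248.9), np.float64(167.1)) 2077 [[219.6999969482422, 183.10000610351562], [224.60000610351562, 144.10000610351562], [278.0, 150.8000030517578], [273.20001220703125, 189.8000030517578]]

[... 4268 characters left out ...]
1035156, 329.79998779296875], [380.0, 297.0], [402.79998779296875, 308.3999938964844], [386.3999938964844, 341.20001220703125]]
side cabochon 0.91 [301.1, 263.1, 328.4, 290.3] (np.float64(315.5), np.float64(276.1)) 384 [[305.0, 266.0], [326.0, 266.0], [326.0, 287.0], [305.0, 287.0]]
side cabochon 0.68 [370.8, 305.5, 395.3, 340.5] (np.float64(383.0), np.float64(319.4)) 768 [[365.6000061035156, 332.20001220703125], [376.8999938964844, 298.29998779296875], [400.8999938964844, 306.29998779296875], [389.6000061035156, 340.20001220703125]]
side cabochon 0.18 [249.6, 272.1, 274.4, 287.1] (np.float64(264.6), np.float64(275.1)) 255 [[251.0, 269.0], [275.0, 269.0], [275.0, 283.0], [251.0, 283.0]]
1.05
```

View pics/tc.png

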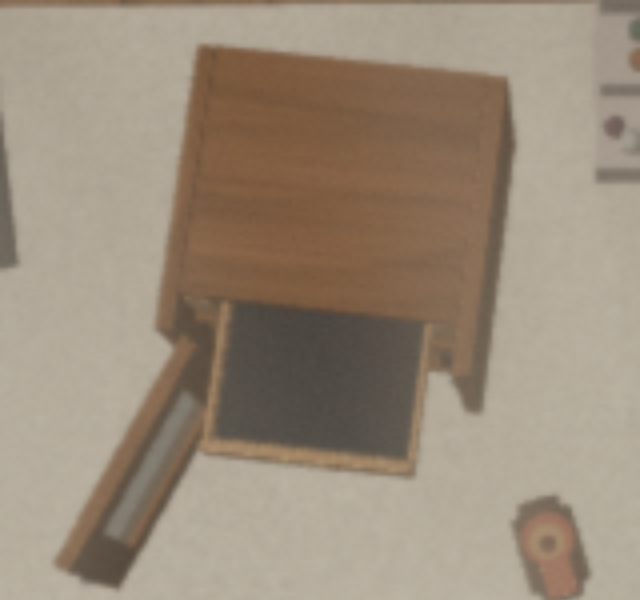

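View pics/sc.png

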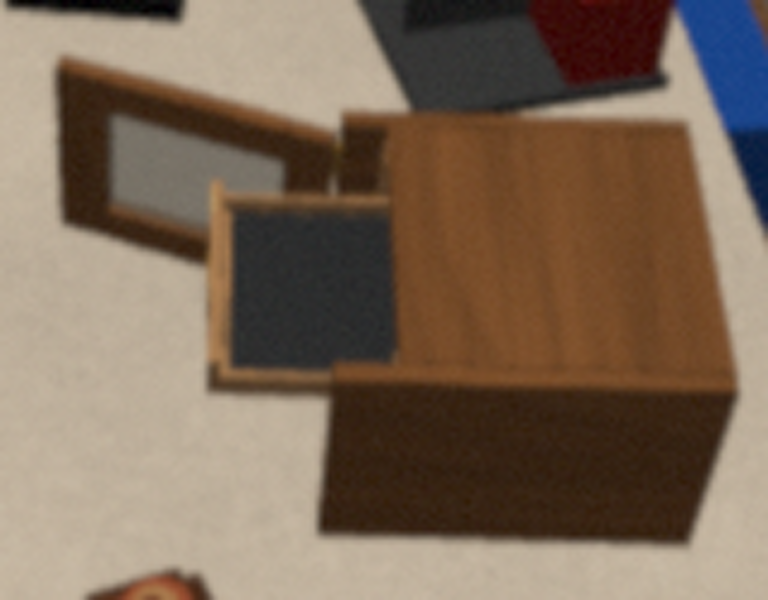

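View pics/tm.png

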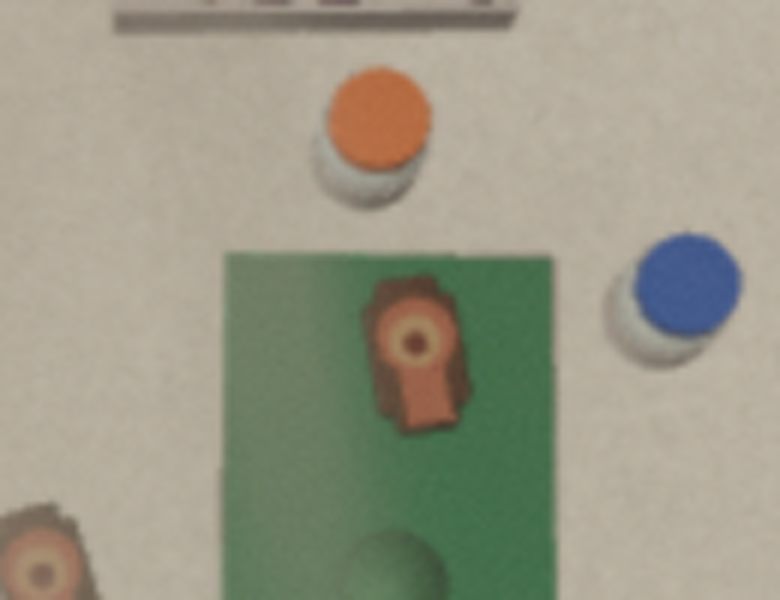

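```bash
cat > fit.py <<'E'
from h import *
import pickle
from scipy.optimize import least_squares
ft,fs=pickle.load(open('/tmp/f.pkl','rb'))
T=lambda u,v:(ft,u/4+170,v/4+70)
S=lambda u,v:(fs,u/4.8+280,v/4.8+90)
obs=[(T(200,45),(100,118,150)),(T(507,77),(100,-118,150)),(T(157,328),(-121,118,150)),(T(467,375),(-131,-112,150)),
(S(735,388),(100,-118,150)),(S(687,123),(100,118,150)),(S(333,368),(-131,-118,150)),(S(320,533),(-131,-118,0)),(S(690,543),(100,-118,0)),(S(345,113),(-121,118,150))]
tr=[(T(203,452),(0,80,122)),(T(413,475),(0,-80,122)),(S(212,182),(0,80,122)),(S(210,365),(0,-80,122))]
do=[(T(55,567),1,150),(S(60,58),1,150)]
def R(a): return np.array([[np.cos(a),-np.sin(a),0],[np.sin(a),np.cos(a),0],[0,0,1]])
def res(p,full=False):
    o=np.array([p[0],p[1],0]); e=[]
    for (f,u,v),c in obs:
        q=proj(f,o+R(p[2])@np.array(c,float)); e+= [q[0]-u,q[1]-v]
    for (f,u,v),c in tr:
        q=proj(f,o+R(p[2])@np.array([-100-p[3],c[1],c[2]],float)); e+= [q[0]-u,q[1]-v]
    return np.array(e)
s=least_squares(res,[650,30,0.1,110],loss='soft_l1',x_scale=[10,10,.1,10])
print(s.x,np.degrees(s.x[2])); print(np.round(res(s.x).reshape(-1,2),1).tolist())
x=s.x
W=lambda c: np.array([x[0],x[1],0])+R(x[2])@np.array(c,float)
inv=lambda w: R(x[2]).T@(np.array(w)-np.array([x[0],x[1],0]))
for (f,u,v),k,z in do: print('door edge', onz(f,u,v,z), inv(onz(f,u,v,z)))
print('hinge cand', onz(*T(180,335),150),inv(onz(*T(180,335),150)))
print('slab top',onz(ft,369.3,169.0,23),onz(fs,363.8,276.2-.0,18))
print('axis', onz(ft,300+407/6,110+277/6,20)-onz(ft,300+427/6,110+432/6,20))
print('axis side edges', [onz(ft,300+a/6,110+b/6,20)[:2] for a,b in((367,310),(380,405),(457,297),(468,385))])
print('jar',onz(ft,300+379/6,110+118/6,85),onz(ft,300+689/6,110+286/6,85),'cab',onz(ft,365.5,207,12))
print('tray mid front',W([-100-x[3],0,122]),'home floor pt',W([-100-x[3]+60,0,100]))
E
python3 fit.py
```

```text
[ 7.38016431e+02  1.48540915e+01 -1.12056086e-01  1.02453756e+02] -6.420340795170113
[[-0.9, -1.0], [0.5, -1.1], [-0.5, -0.3], [-0.5, -0.6], [1.1, 0.8], [-0.7, -0.9], [-0.2, 3.1], [-1.0, 3.0], [-0.8, 2.5], [-1.6, -0.5], [-0.9, -1.1], [0.1, -1.1], [-0.9, -0.1], [-1.0, 0.1]]
door edge [454.42136772 212.36045332 150.        ] [-303.90193814  164.55556823  150.        ]
door edge [458.41892051 211.89403407 150.        ] [-299.87730106  164.53908749  150.        ]
hinge cand [624.63551997 127.13876664 150.        ] [-125.22568465   98.90200819  150.        ]
slab top [ 602.88708948 -339.86849981   23.        ] [ 606.05952127 -341.92707397   18.        ]
axis [84.69620817  8.76550689  0.        ]
axis side edges [array([ 627.73690724, -314.61893728]), array([ 575.83558184, -320.51181635]), array([ 634.60741617, -363.10501302]), array([ 586.45756292, -367.77403424])]
jar [ 714.50974074 -315.54703928   85.        ] [ 624.79678322 -472.18088639   85.        ] cab [ 481.53448315 -326.35799649   12.        ]
tray mid front [536.83240801  37.49282006 122.        ] home floor pt [596.45610502  30.78351646 100.        ]
```

Call:
jog_arm([
  [0, 0, 2, 0.025, -0.054, 0.004, 100],
  [0, 0, 4, 0.05, -0.108, 0.008, 100],
  [0, 0, 6, 0.075, -0.163, 0.012, 100],
  [0, 0, 8, 0.1, -0.218, 0.016, 100],
  [0, 0, 10, 0.125, -0.272, 0.02, 100],
])

```text
time_s: 1.68
tool_pos: [326.9, 264.9, 251.7]
orientation: [[0.181, 0.001, -0.984], [0.984, 0.0, 0.181], [0.001, -1.0, -0.001]]
ft_force: [1.4, 0.4, -0.1]
finger_gap: 85.5
```

Call:
jog_arm([
  [0, 0, 2, 0.025, -0.054, 0, 100],
  [0, 0, 4, 0.05, -0.108, 0, 100],
  [0, 0, 6, 0.075, -0.163, 0, 100],
  [0, 0, 8, 0.1, -0.218, 0, 100],
  [0, 0, 10, 0.125, -0.272, 0, 100],
])

```text
time_s: 2.3
tool_pos: [452.6, -9.1, 252.0]
orientation: [[0.006, 0.002, -1.0], [1.0, 0.001, 0.006], [0.001, -1.0, -0.002]]
ft_force: [1.1, 0.9, 0.5]
finger_gap: 85.5
```

Call:
jog_arm([
  [0, 0, 2, 0.025, -0.054, 0, 100],
  [0, 0, 4, 0.04, -0.108, 0, 100],
  [0, 0, 6, 0.055, -0.163, 0, 100],
  [0, 0, 7, 0.07, -0.218, 0, 100],
  [0, 0, 7, 0.085, -0.26, 0, 100],
])

```text
time_s: 2.92
tool_pos: [537.8, -271.5, 251.9]
orientation: [[-0.114, 0.002, -0.993], [0.993, 0.001, -0.114], [0.001, -1.0, -0.002]]
ft_force: [0.5, 0.6, 0.2]
finger_gap: 85.6
```

```bash
python3 - <<'E'
from h import *
f=shot('wrist','w1.png'); import pickle; pickle.dump(f,open('/tmp/w.pkl','wb'))
print(f['pose'].round(3), r.observe()['tool_pos'])
print('expected slab px',proj(f,[604,-341,23]))
E
```

```text
[[-1.13000e-01 -9.41000e-01 -3.20000e-01  4.55148e+02]
 [ 9.94000e-01 -1.07000e-01 -3.80000e-02 -2.81322e+02]
 [ 2.00000e-03 -3.22000e-01  9.47000e-01  3.95228e+02]
 [ 0.00000e+00  0.00000e+00  0.00000e+00  1.00000e+00]] [ 539.01912857 -276.46618433  250.84233049]
expected slab px (np.float64(269.32837466103587), np.float64(204.70633667467334))
```

View pics/w1.png

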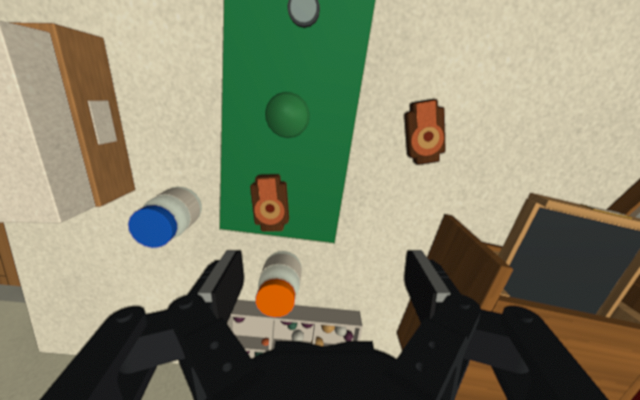

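```bash
python3 - <<'E'
from h import *
import pickle
f=pickle.load(open('/tmp/w.pkl','rb'))
c=f['color'][165:240,220:320]; cv2.imwrite('pics/w1c.png',cv2.resize(c,(800,600),interpolation=cv2.INTER_CUBIC)[:,:,::-1])
E
```

```text
(no output)
```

View pics/w1c.png

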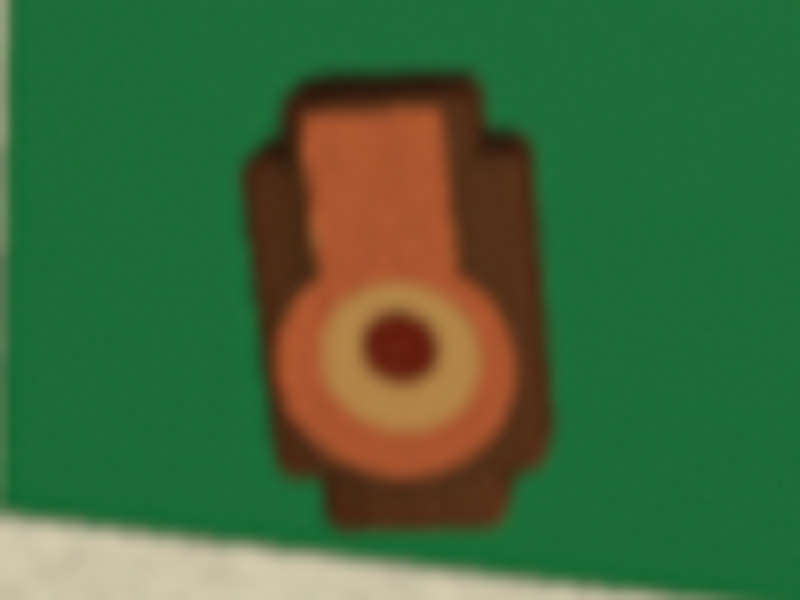

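```bash
python3 - <<'E'
from h import *
import pickle
f=pickle.load(open('/tmp/w.pkl','rb'))
P=lambda u,v,z=23:onz(f,220+u/8,165+v/8,z)[:2]
L=P(249,195),P(281,460); Rr=P(534,165),P(550,450)
for a,b in(L,Rr): d=b-a; print(a,b,np.degrees(np.arctan2(d[1],d[0])))
n=P(387,103); q=P(418,524); n3=P(383,78,3); print('near,far',n,q,q-n,(n+q)/2,np.degrees(np.arctan2(*(q-n)[::-1])),n3)
m1=sum(L)/2;m2=sum(Rr)/2; print('mid',(m1+m2)/2,np.linalg.norm(m1-m2))
E
```

```text
[ 584.09749987 -367.26654098] [ 633.81811817 -359.96872547] 8.350048765328198
[ 573.08715926 -318.54585205] [ 626.37228652 -311.83855028] 7.174412040357575
near,far [ 564.86650646 -344.32549634] [ 643.79261928 -334.68260865] [78.92611282  9.6428877 ] [ 604.32956287 -339.5040525 ] 6.965655189676113 [ 566.19209667 -348.65964698]
mid [ 604.34376596 -339.40491719] 49.296856328631875
```

Call:
jog_arm([
  [0, 0, 0.4, 0.03, -0.03, -0.03, 100],
  [0, 0, 0.4, 0.055, -0.054, -0.07, 100],
  [0, 0, 0.4, 0.065, -0.0635, -0.12, 100],
  [0, 0, 0.4, 0.065, -0.0635, -0.16, 100],
  [0, 0, 0.4, 0.065, -0.0635, -0.18, 100],
])

```text
time_s: 3.6
tool_pos: [602.4, -338.7, 67.2]
orientation: [[-0.118, -0.002, -0.993], [0.993, -0.0, -0.118], [0.0, -1.0, 0.002]]
ft_force: [0.3, 1.2, -0.2]
finger_gap: 85.4
```

Call:
jog_arm([
  [0, 0, 0, 0, 0, 0, 100],
  [0, 0, 0, 0, 0, 0, 100],
  [0, 0, 0, 0, 0, -0.004, 100],
  [0, 0, 0, 0, 0, -0.004, 100],
  [0, 0, 0, 0, 0, -0.004, 100],
])

```text
time_s: 4.22
tool_pos: [602.6, -338.9, 63.8]
orientation: [[-0.118, -0.001, -0.993], [0.993, -0.001, -0.118], [-0.0, -1.0, 0.001]]
ft_force: [0.9, 0.1, -0.3]
finger_gap: 85.5
```

Call:
jog_arm([
  [0, 0, 0, 0.0015, -0.001, -0.02, 100],
  [0, 0, 0, 0.0015, -0.001, -0.04, 100],
  [0, 0, 0, 0.0015, -0.001, -0.053, 100],
  [0, 0, 0, 0.0015, -0.001, -0.057, 100],
  [0, 0, 0, 0.0015, -0.001, -0.057, 100],
])

```text
time_s: 4.85
tool_pos: [604.3, -340.0, 7.0]
orientation: [[-0.118, -0.001, -0.993], [0.993, -0.001, -0.118], [-0.001, -1.0, 0.001]]
ft_force: [0.1, -0.2, 0.7]
finger_gap: 85.7
```

Call:
jog_arm([
  [0, 0, 0, 0, 0, 0, 50],
  [0, 0, 0, 0, 0, 0, 50],
  [0, 0, 0, 0, 0, 0, 40],
  [0, 0, 0, 0, 0, 0, 30],
  [0, 0, 0, 0, 0, 0, 30],
])

```text
time_s: 5.48
tool_pos: [605.2, -340.7, 8.4]
orientation: [[-0.118, 0.001, -0.993], [0.993, -0.002, -0.118], [-0.002, -1.0, -0.001]]
ft_force: [0.3, -0.2, 4.4]
finger_gap: 48.6
```

Call:
jog_arm([
  [0, 0, 0, 0, 0, 0, 20],
  [0, 0, 0, 0, 0, 0.003, 20],
  [0, 0, 0, 0, 0, 0.01, 20],
  [0, 0, 0, 0, 0, 0.025, 20],
  [0, 0, 0, 0, 0, 0.045, 20],
])

```text
time_s: 6.1
tool_pos: [604.9, -340.5, 54.1]
orientation: [[-0.118, 0.001, -0.993], [0.993, -0.002, -0.118], [-0.002, -1.0, -0.001]]
ft_force: [0.4, -1.2, -1.9]
finger_gap: 48.4
```

Call:
jog_arm([
  [0, 0, 0, 0, 0, 0.03, 20],
  [0, 0, 0, 0, 0, 0.065, 20],
  [0, 0, 0, 0, 0, 0.11, 20],
  [0, 0, 0, 0, 0, 0.15, 20],
  [0, 0, 0, 0, 0, 0.18, 20],
])

```text
time_s: 6.72
tool_pos: [605.3, -340.7, 237.8]
orientation: [[-0.118, 0.004, -0.993], [0.993, -0.004, -0.118], [-0.004, -1.0, -0.003]]
ft_force: [0.4, -1.4, -2.8]
finger_gap: 48.5
```

```bash
python3 - <<'E'
from h import *
f=shot('wrist','w2.png'); f2=shot('side','s2.png')
o=r.observe(); print(o['tool_pos'],o['ft_force'],o['ft_torque'],o['finger_gap'])
E
```

```text
[ 606.74154191 -341.69011822  239.85803176] [-0.02175202 -0.17177819 -1.77982018] [-0.10512749 -0.0794544  -0.04161089] 48.5757510025572
```

View pics/w2.png

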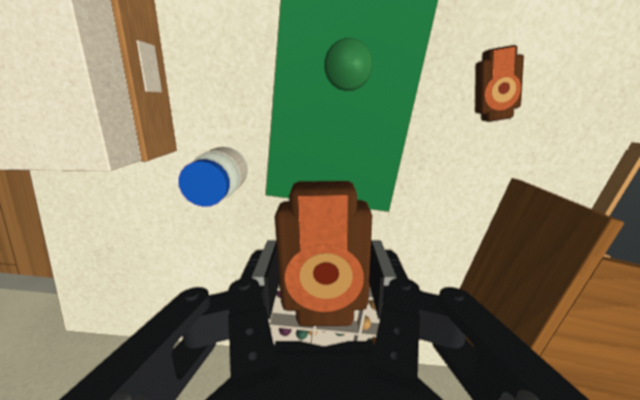

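View pics/s2.png

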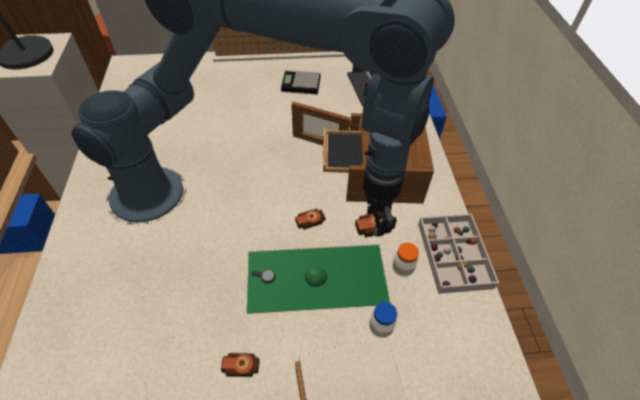

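Slab held squarely (wrist view: slab between pads at (325,260)); mat vacated, jars untouched. Carrying to the tray.

Call:
jog_arm([
  [0, 0, -2, -0.02, 0.04, 0.005, 20],
  [0, 0, -5, -0.04, 0.09, 0.01, 20],
  [0, 0, -8, -0.06, 0.14, 0.02, 20],
  [0, 0, -11, -0.085, 0.19, 0.03, 20],
  [0, 0, -13, -0.105, 0.23, 0.03, 20],
])

```text
time_s: 7.45
tool_pos: [500.4, -109.7, 269.7]
orientation: [[0.11, 0.007, -0.994], [0.994, -0.008, 0.109], [-0.007, -1.0, -0.008]]
ft_force: [1.2, 0.4, -1.8]
finger_gap: 48.6
```

Call:
jog_arm([
  [0, 0, 0, 0, 0.02, 0, 20],
  [0, 0, 0, 0, 0.03, 0, 20],
  [0, 0, 0, 0, 0.03, 0, 20],
  [0, 0, 0, 0, 0.03, 0, 20],
  [0, 0, 0, 0, 0.03, 0, 20],
])

```text
time_s: 8.07
tool_pos: [500.6, -80.6, 269.4]
orientation: [[0.111, 0.006, -0.994], [0.994, -0.008, 0.111], [-0.008, -1.0, -0.007]]
ft_force: [0.6, -0.1, -2.0]
finger_gap: 48.0
```

```bash
python3 - <<'E'
from h import *
import pickle
f=shot('wrist','w3.png'); pickle.dump(f,open('/tmp/w3.pkl','wb'))
o=r.observe(); print(o['tool_pos'],o['orientation'].round(3),o['finger_gap'])
E
```

```text
[500.5492941  -80.47873187 269.44421568] [[ 0.111  0.006 -0.994]
 [ 0.994 -0.008  0.111]
 [-0.008 -1.    -0.007]] 48.5848128877782
```

View pics/w3.png

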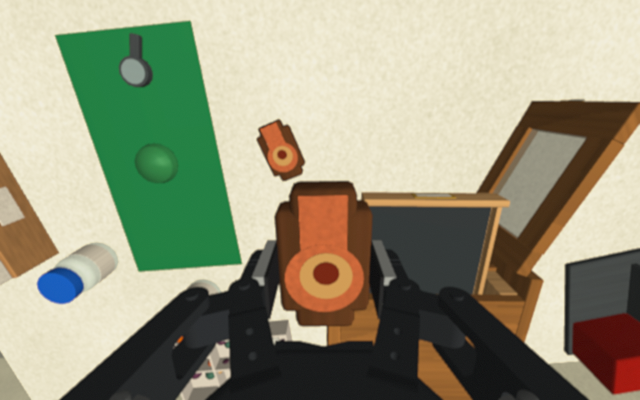

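```bash
python3 - <<'E'
from h import *
import pickle
f=pickle.load(open('/tmp/w3.pkl','rb'))
c=f['color'][90:300,350:640]; cv2.imwrite('pics/w3c.png',cv2.resize(c,(800,579),interpolation=cv2.INTER_CUBIC)[:,:,::-1])
E
```

```text
(no output)
```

View pics/w3c.png

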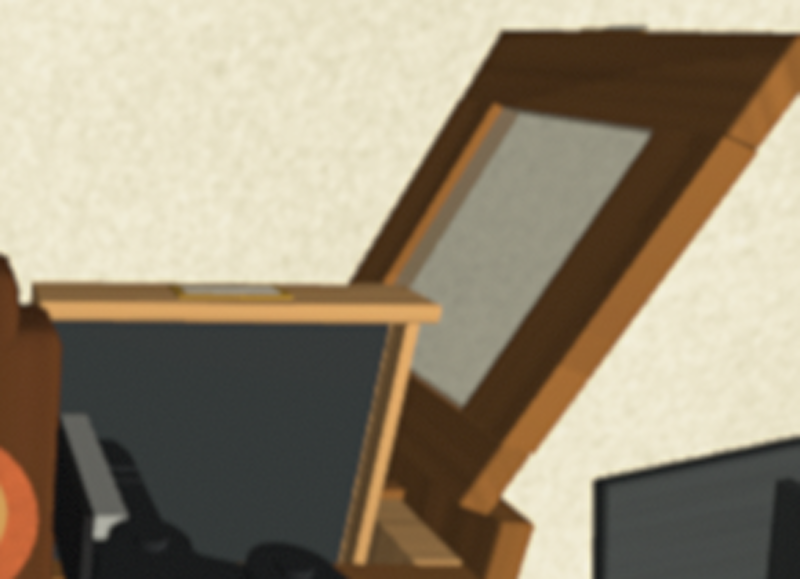

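```bash
python3 - <<'E'
from h import *
import pickle
f=pickle.load(open('/tmp/w3.pkl','rb'))
k=800/290
P=lambda u,v,z:onz(f,350+u/k,90+v/k,z)
a=P(438,306,122);b=P(35,302,122);print(a,b,np.linalg.norm(a-b),(a+b)/2, np.degrees(np.arctan2(*(a-b)[[1,0]]))-90)
d=[P(500,510,150),P(753,150,150),P(480,510,150),P(790,40,150)];print(d)
v=d[1]-d[0];print('door dir',np.degrees(np.arctan2(v[1],v[0])))
print('cheek front left outer', P(532,528,150), 'inner',P(490,500,150))
E
```

```text
[545.74565019 117.12076738 122.        ] [526.6372551 -41.601377  122.       ] 159.8682266148701 [536.19145264  37.75969519 122.        ] -6.86474223392095
[array([623.2056243 , 131.90348032, 150.        ]), array([488.24083837, 197.59493904, 150.        ]), array([622.36735723, 124.10474672, 150.        ]), array([453.40146901, 201.14902756, 150.        ])]
door dir 154.04640679872907
cheek front left outer [633.11948769 145.55367054 150.        ] inner [618.09543326 127.4384709  150.        ]
```

Call:
jog_arm([
  [0.2, 0.2, 0, 0.025, 0.03, -0.01, 20],
  [0.4, 0.3, 0, 0.05, 0.06, -0.03, 20],
  [0.4, 0.3, 0, 0.07, 0.09, -0.05, 20],
  [0.4, 0.3, 0, 0.0895, 0.112, -0.08, 20],
  [0.4, 0.3, 0, 0.0895, 0.112, -0.11, 20],
])

```text
time_s: 8.75
tool_pos: [591.8, 32.7, 158.3]
orientation: [[0.109, 0.003, -0.994], [0.994, -0.001, 0.109], [-0.001, -1.0, -0.003]]
ft_force: [-0.6, -0.7, -1.3]
finger_gap: 48.6
```

Call:
jog_arm([
  [0, 0, 0, 0, 0, -0.01, 20],
  [0, 0, 0, 0, 0, -0.02, 20],
  [0, 0, 0, 0, 0, -0.025, 20],
  [0, 0, 0, 0, 0, -0.025, 20],
  [0, 0, 0, 0, 0, -0.025, 20],
])

```text
time_s: 9.38
tool_pos: [592.4, 32.5, 134.2]
orientation: [[0.109, 0.004, -0.994], [0.994, -0.001, 0.109], [-0.001, -1.0, -0.004]]
ft_force: [-0.0, -1.2, -2.0]
finger_gap: 48.2
```

```bash
python3 - <<'E'
from h import *
f=shot('wrist','w4.png');f=shot('top','t4.png'); 
cv2.imwrite('pics/t4c.png',cv2.resize(f['color'][70:230,170:330],(600,600))[:,:,::-1])
o=r.observe(); print(o['tool_pos'],o['orientation'].round(4),o['finger_gap'],o['ft_force'])
E
```

```text
[592.31701529  32.63509036 134.0444997 ] [[ 1.089e-01  4.000e-03 -9.940e-01]
 [ 9.941e-01 -1.100e-03  1.089e-01]
 [-7.000e-04 -1.000e+00 -4.100e-03]] 48.64582691687623 [-0.54124581  0.00854642 -2.2387372 ]
```

View pics/w4.png

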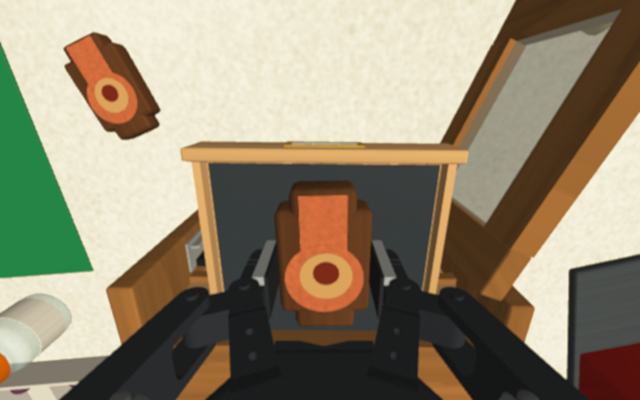

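View pics/t4c.png

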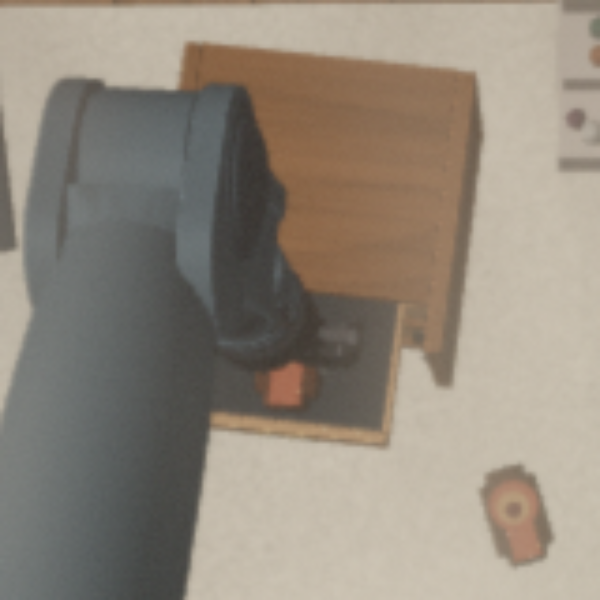

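The slab is centred over the tray. I'm shifting it 3 mm forward and lowering it gently.

Call:
jog_arm([
  [0, 0.1, 0, -0.003, -0.0005, -0.003, 20],
  [0, 0.2, 0, -0.003, -0.0005, -0.01, 20],
  [0, 0.2, 0, -0.003, -0.0005, -0.018, 20],
  [0, 0.2, 0, -0.003, -0.0005, -0.024, 20],
  [0, 0.2, 0, -0.003, -0.0005, -0.026, 20],
])

```text
time_s: 10.1
tool_pos: [588.7, 32.1, 107.1]
orientation: [[0.109, -0.001, -0.994], [0.994, -0.001, 0.109], [-0.001, -1.0, 0.001]]
ft_force: [0.9, -0.6, -2.1]
finger_gap: 48.6
```

Call:
jog_arm([
  [0, 0, 0, 0, 0, -0.001, 20],
  [0, 0, 0, 0, 0, -0.0015, 20],
  [0, 0, 0, 0, 0, -0.002, 20],
  [0, 0, 0, 0, 0, -0.002, 20],
  [0, 0, 0, 0, 0, -0.002, 20],
])

```text
time_s: 10.72
tool_pos: [589.0, 32.1, 105.4]
orientation: [[0.109, -0.0, -0.994], [0.994, -0.001, 0.109], [-0.001, -1.0, 0.0]]
ft_force: [-1.6, -0.2, -1.9]
finger_gap: 48.3
```

Call:
jog_arm([
  [0, 0, 0, 0, 0, -0.0005, 20],
  [0, 0, 0, 0, 0, -0.001, 20],
  [0, 0, 0, 0, 0, -0.0015, 20],
  [0, 0, 0, 0, 0, -0.0015, 20],
  [0, 0, 0, 0, 0, -0.0015, 20],
])

```text
time_s: 11.35
tool_pos: [590.1, 32.0, 105.3]
orientation: [[0.109, 0.002, -0.994], [0.994, -0.001, 0.109], [-0.001, -1.0, -0.003]]
ft_force: [-0.7, -0.3, 5.5]
finger_gap: 48.7
```

Call:
jog_arm([
  [0, 0, 0, 0, 0, 0.0005, 60],
  [0, 0, 0, 0, 0, 0.0005, 70],
  [0, 0, 0, 0, 0, 0.0005, 85],
  [0, 0, 0, 0, 0, 0.0005, 85],
  [0, 0, 0, 0, 0, 0.002, 85],
])

```text
time_s: 11.98
tool_pos: [589.9, 32.0, 107.1]
orientation: [[0.109, 0.002, -0.994], [0.994, -0.001, 0.109], [-0.001, -1.0, -0.002]]
ft_force: [-0.0, -0.3, 0.3]
finger_gap: 72.7
```

Call:
jog_arm([
  [0, 0, 0, 0, 0, 0.01, 85],
  [0, 0, 0, 0, 0, 0.03, 85],
  [0, 0, 0, 0, 0, 0.06, 85],
  [0, 0, 0, -0.02, 0, 0.1, 85],
  [0, 0, 0, -0.06, 0, 0.12, 60],
])

```text
time_s: 12.6
tool_pos: [531.7, 31.8, 230.2]
orientation: [[0.109, 0.007, -0.994], [0.994, -0.002, 0.109], [-0.001, -1.0, -0.007]]
ft_force: [-0.8, -0.4, 0.6]
finger_gap: 55.7
```

Call:
jog_arm([
  [0, 0, 0, -0.05, 0, 0.0, 40],
  [0, 0, 0, -0.1, 0, 0, 20],
  [0, 0, 0, -0.14, 0, 0, 0],
  [0, 0, 0, -0.14, 0, 0, 0],
  [0, 0, 0, -0.14, 0, 0, 0],
])

```text
time_s: 13.22
tool_pos: [392.7, 31.7, 231.0]
orientation: [[0.109, 0.01, -0.994], [0.994, -0.002, 0.109], [-0.001, -1.0, -0.01]]
ft_force: [-0.3, 0.1, -0.1]
finger_gap: 0.1
```

```bash
python3 - <<'E'
from h import *
import pickle
f=shot('wrist','w5.png');pickle.dump(f,open('/tmp/w5.pkl','wb'))
o=r.observe(); print(o['time_s'],o['tool_pos'],o['orientation'].round(4),o['finger_gap'],o['ft_force'],o['joint_positions'].round(1))
E
```

```text
13.275 [393.03546546  31.70923757 230.85228309] [[ 1.089e-01  9.300e-03 -9.940e-01]
 [ 9.941e-01 -1.900e-03  1.089e-01]
 [-9.000e-04 -1.000e+00 -9.400e-03]] 0.08307807729748148 [-0.58477832 -0.16978587  0.05801458] [ -4.6   0.3 -22.   67.2  -0.1   1.7]
```

View pics/w5.png

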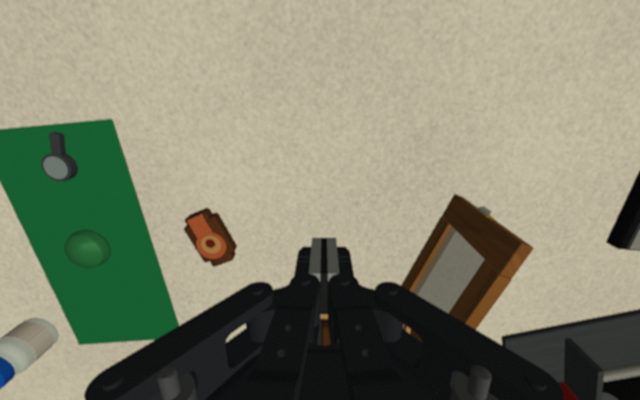

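Call:
jog_arm([
  [0, 0.2, 0, 0.04, 0.005, -0.03, 0],
  [0, 0.4, 0, 0.08, 0.01, -0.06, 0],
  [0, 0.4, 0, 0.09, 0.011, -0.1, 0],
  [0, 0.4, 0, 0.09, 0.011, -0.127, 0],
  [0, 0.4, 0, 0.09, 0.011, -0.127, 0],
])

```text
time_s: 13.9
tool_pos: [482.0, 42.8, 101.6]
orientation: [[0.109, -0.003, -0.994], [0.994, -0.002, 0.109], [-0.002, -1.0, 0.003]]
ft_force: [0.6, 0.5, 0.5]
finger_gap: 0.2
```

Call:
jog_arm([
  [0, 0, 0, 0.015, -0.0015, 0, 0],
  [0, 0, 0, 0.025, -0.003, 0, 0],
  [0, 0, 0, 0.034, -0.004, 0, 0],
  [0, 0, 0, 0.041, -0.005, 0, 0],
  [0, 0, 0, 0.048, -0.0055, 0, 0],
])

```text
time_s: 14.52
tool_pos: [529.8, 37.1, 101.7]
orientation: [[0.109, -0.004, -0.994], [0.994, -0.002, 0.109], [-0.002, -1.0, 0.004]]
ft_force: [-2.0, -1.2, 1.2]
finger_gap: 0.1
```

Call:
jog_arm([
  [0, 0, 0, 0.008, -0.001, 0, 0],
  [0, 0, 0, 0.018, -0.002, 0, 0],
  [0, 0, 0, 0.03, -0.0035, 0, 0],
  [0, 0, 0, 0.042, -0.005, 0, 0],
  [0, 0, 0, 0.054, -0.006, 0, 0],
])

```text
time_s: 15.15
tool_pos: [584.6, 30.7, 101.6]
orientation: [[0.109, -0.004, -0.994], [0.994, -0.003, 0.109], [-0.003, -1.0, 0.004]]
ft_force: [-3.3, -0.7, 0.6]
finger_gap: 0.2
```

Call:
jog_arm([
  [0, 0, 0, 0.01, -0.001, 0, 0],
  [0, 0, 0, 0.018, -0.002, 0, 0],
  [0, 0, 0, 0.025, -0.003, 0, 0],
  [0, 0, 0, 0.031, -0.0035, 0, 0],
  [0, 0, 0, 0.036, -0.004, 0, 0],
])

```text
time_s: 15.78
tool_pos: [620.8, 26.6, 101.5]
orientation: [[0.109, -0.004, -0.994], [0.994, -0.003, 0.109], [-0.003, -1.0, 0.004]]
ft_force: [-2.6, -0.9, 1.0]
finger_gap: 0.0
```

Call:
jog_arm([
  [0, 0, 0, 0.003, -0.0003, 0, 0],
  [0, 0, 0, 0.005, -0.0005, 0, 0],
  [0, 0, 0, 0.007, -0.0007, 0, 0],
  [0, 0, 0, 0.009, -0.001, 0, 0],
  [0, 0, 0, 0.011, -0.0013, 0, 0],
])

```text
time_s: 16.4
tool_pos: [626.2, 26.1, 101.4]
orientation: [[0.109, -0.015, -0.994], [0.994, -0.002, 0.109], [-0.003, -1.0, 0.014]]
ft_force: [-19.2, 0.5, 13.8]
finger_gap: 0.1
```

Call:
jog_arm([
  [0, 0, 0, -0.003, 0, 0, 0],
  [0, 0, 0, -0.02, 0.002, 0, 0],
  [0, -0.8, 0, -0.05, 0.005, 0.01, 0],
  [0, -0.8, 0, -0.09, 0.01, 0.04, 0],
  [0, -0.8, 0, -0.14, 0.015, 0.1, 0],
])

```text
time_s: 17.02
tool_pos: [494.7, 40.5, 189.1]
orientation: [[0.109, -0.002, -0.994], [0.994, -0.001, 0.109], [-0.001, -1.0, 0.002]]
ft_force: [1.4, 0.4, 1.2]
finger_gap: 0.0
```

Call:
jog_arm([
  [0, 0, 0, -0.03, -0.01, 0.03, 0],
  [0, 0, 0, -0.07, -0.03, 0.05, 0],
  [0, 0, 0, -0.09, -0.05, 0.05, 0],
  [0, 0, 0, -0.09, -0.06, 0.05, 0],
  [0, 0, 0, -0.09, -0.06, 0.05, 0],
])

```text
time_s: 17.65
tool_pos: [405.9, -19.9, 239.2]
orientation: [[0.11, -0.0, -0.994], [0.994, -0.001, 0.11], [-0.001, -1.0, 0.0]]
ft_force: [0.9, 1.4, -0.4]
finger_gap: -0.2
```

```bash
python3 - <<'E'
from h import *
import pickle
ft=shot('top','t6.png');fs=shot('side','s6.png');pickle.dump((ft,fs),open('/tmp/f6.pkl','wb'))
c=ft['color'][70:230,170:330]; cv2.imwrite('pics/t6c.png',cv2.resize(c,(600,600),interpolation=cv2.INTER_CUBIC)[:,:,::-1])
c=fs['color'][90:215,280:440]; cv2.imwrite('pics/s6c.png',cv2.resize(c,(768,600),interpolation=cv2.INTER_CUBIC)[:,:,::-1])
o=r.observe(); print(o['time_s'],o['tool_pos'],o['orientation'].round(4),o['finger_gap'],o['ft_force'],o['joint_positions'].round(1))
E
```

```text
17.75 [405.68468006 -19.34718155 238.8515811 ] [[ 1.086e-01 -1.500e-03 -9.941e-01]
 [ 9.941e-01 -6.000e-04  1.086e-01]
 [-8.000e-04 -1.000e+00  1.500e-03]] -0.21028968244743576 [-0.02035524 -0.06095956  0.73481834] [-11.7   2.  -19.   69.1  -0.1  -5.4]
```

View pics/t6c.png

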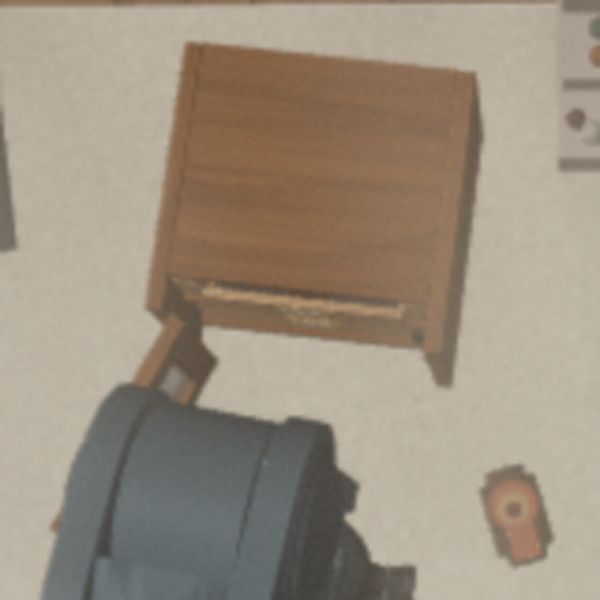

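View pics/s6c.png

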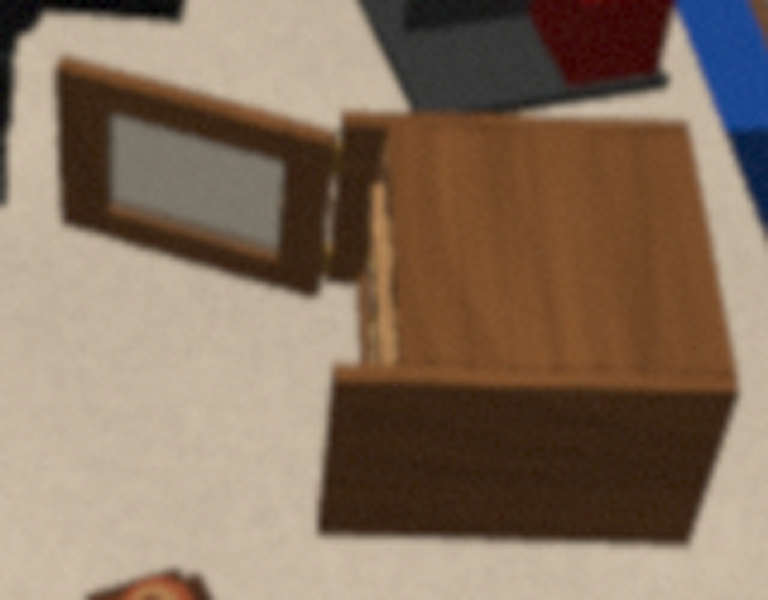

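```bash
cat > path.py <<'E'
import numpy as np
H=np.array([628.,126.]); yaw=-6.6
def u(a): a=np.radians(a); return np.array([np.cos(a),np.sin(a)])
ex=u(yaw); ey=u(yaw+90)
def tcp(th,rc=182,gap=0):  # th deg
    d=u(-90-th+yaw); n=u(-th+yaw) # n: push direction
    off=(11*ex if th<90 else -11*ex)-14.5*ey
    return H+rc*d-off-gap*n
if __name__=='__main__':
    for th in (110,105,100,95,90,85,80,70,60,50,40,30,20,15,10,8,6,4,2,0): print(th,tcp(th,gap=25 if th==110 else 0).round(0))
E
python3 path.py
```

```text
110 [489. 243.]
105 [471. 206.]
100 [466. 191.]
95 [462. 176.]
90 [460. 160.]
85 [437. 147.]
80 [437. 131.]
70 [442.  99.]
60 [452.  69.]
50 [467.  41.]
40 [487.  17.]
30 [510.  -4.]
20 [537. -21.]
15 [552. -28.]
10 [567. -33.]
8 [573. -34.]
6 [579. -36.]
4 [585. -37.]
2 [592. -38.]
0 [598. -39.]
```

Call:
jog_arm([
  [0, 0, 0, 0.01, 0.05, 0.01, 0],
  [0, 0, 0, 0.025, 0.105, 0.01, 0],
  [0, 0, 0, 0.04, 0.16, 0.01, 0],
  [0, 0, 0, 0.055, 0.215, 0.01, 0],
  [0, 0, 0, 0.07, 0.265, 0.01, 0],
])

```text
time_s: 18.38
tool_pos: [476.2, 248.9, 248.1]
orientation: [[0.107, -0.002, -0.994], [0.994, -0.0, 0.107], [-0.001, -1.0, 0.002]]
ft_force: [0.7, 0.3, 0.6]
finger_gap: -0.2
```

Call:
jog_arm([
  [0, 0, 0, 0, 0.005, -0.02, 0],
  [0, 0, 0, 0, 0.005, -0.06, 0],
  [0, 0, 0, 0, 0.005, -0.1, 0],
  [0, 0, 0, 0, 0.005, -0.13, 0],
  [0, 0, 0, 0, 0.005, -0.14, 0],
])

```text
time_s: 19.0
tool_pos: [474.5, 254.1, 105.5]
orientation: [[0.106, -0.006, -0.994], [0.994, -0.002, 0.106], [-0.002, -1.0, 0.006]]
ft_force: [0.4, 0.8, -0.1]
finger_gap: 0.1
```

```bash
python3 - <<'E'
from h import *
f=shot('wrist','w7.png');fs=shot('side','s7.png')
c=fs['color'][60:215,240:440]; cv2.imwrite('pics/s7c.png',cv2.resize(c,(774,600),interpolation=cv2.INTER_CUBIC)[:,:,::-1])
o=r.observe(); print(o['time_s'],o['tool_pos'],o['orientation'].round(4),o['ft_force'],o['joint_positions'].round(1))
E
```

```text
19.1 [475.48169467 254.14499691 107.01227965] [[ 0.1059 -0.0041 -0.9944]
 [ 0.9944 -0.0011  0.106 ]
 [-0.0016 -1.      0.004 ]] [ 0.06400804 -0.04104333  0.72055956] [ 21.4  21.7 -14.3  54.3   0.   27.4]
```

View pics/w7.png

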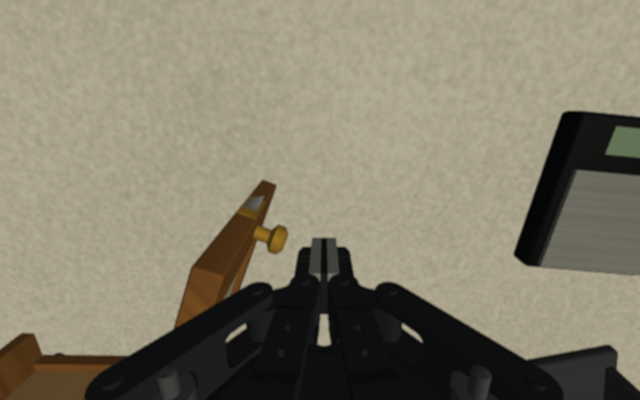

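View pics/s7c.png

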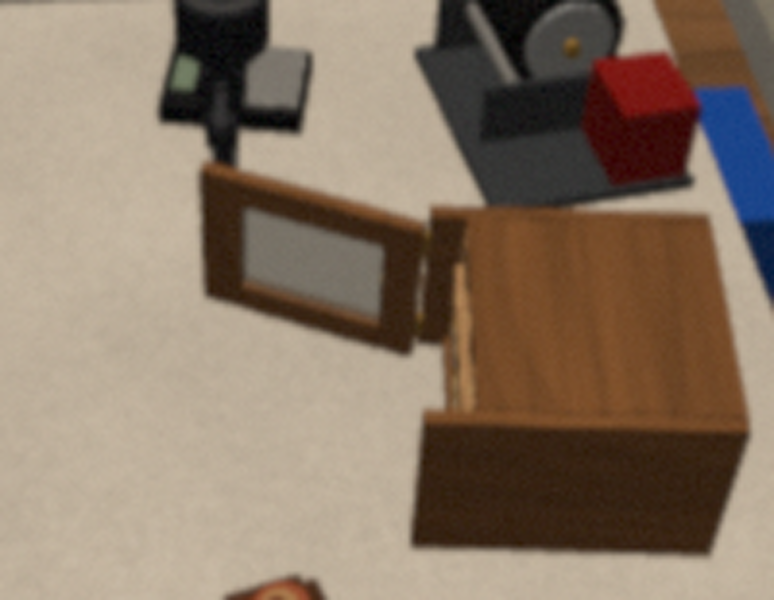

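Call:
jog_arm([
  [0, 0, 0, -0.003, -0.013, 0, 0],
  [0, 0, 0, -0.006, -0.023, 0, 0],
  [0, 0, 0, -0.009, -0.031, 0, 0],
  [0, 0, 0, -0.012, -0.039, 0, 0],
  [0, 0, 0, -0.015, -0.047, 0, 0],
])

```text
time_s: 19.73
tool_pos: [460.3, 206.7, 107.6]
orientation: [[0.106, -0.004, -0.994], [0.994, -0.001, 0.106], [-0.001, -1.0, 0.003]]
ft_force: [-2.5, 1.3, 5.1]
finger_gap: -0.1
```

Call:
jog_arm([
  [0, 0, 0, -0.004, -0.01, 0, 0],
  [0, 0, 0, -0.007, -0.02, 0, 0],
  [0, 0, 0, -0.011, -0.03, 0, 0],
  [0, 0, 0, -0.014, -0.04, 0, 0],
  [0, 0, 0, -0.017, -0.05, 0, 0],
])

```text
time_s: 20.35
tool_pos: [442.9, 156.0, 107.4]
orientation: [[0.106, -0.004, -0.994], [0.994, -0.001, 0.106], [-0.001, -1.0, 0.004]]
ft_force: [0.9, -0.1, 1.0]
finger_gap: -0.3
```

```bash
python3 - <<'E'
from h import *
f=shot('wrist','w8.png')
o=r.observe(); print(o['time_s'],o['tool_pos'],o['ft_force'],o['ft_torque'])
E
```

```text
20.4 [442.2659047  154.99667519 107.28817283] [-0.04616741 -0.25010247  0.04913641] [-0.06047335  0.02243448  0.02435079]
```

View pics/w8.png

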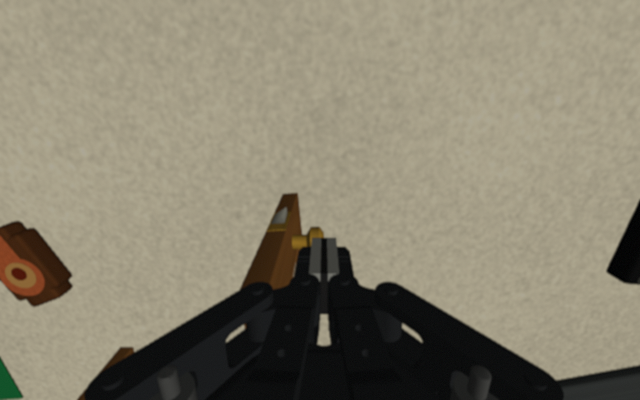

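Call:
jog_arm([
  [0, 0, 0, -0.003, -0.012, 0, 0],
  [0, 0, 0, -0.005, -0.024, 0, 0],
  [0, 0, 0, -0.004, -0.036, 0, 0],
  [0, 0, 0, -0.002, -0.047, 0, 0],
  [0, 0, 0, 0, -0.057, 0, 0],
])

```text
time_s: 21.02
tool_pos: [442.5, 97.2, 107.3]
orientation: [[0.107, -0.005, -0.994], [0.994, -0.002, 0.107], [-0.002, -1.0, 0.005]]
ft_force: [0.8, 1.1, 0.3]
finger_gap: 0.1
```

Call:
jog_arm([
  [0, 0, 0, 0.003, -0.011, 0, 0],
  [0, 0, 0, 0.007, -0.022, 0, 0],
  [0, 0, 0, 0.011, -0.033, 0, 0],
  [0, 0, 0, 0.016, -0.043, 0, 0],
  [0, 0, 0, 0.022, -0.053, 0, 0],
])

```text
time_s: 21.65
tool_pos: [464.8, 43.6, 107.2]
orientation: [[0.107, -0.005, -0.994], [0.994, -0.002, 0.107], [-0.002, -1.0, 0.005]]
ft_force: [0.2, 1.4, 1.4]
finger_gap: -0.1
```

```bash
python3 - <<'E'
from h import *
f=shot('wrist','w9.png')
o=r.observe(); print(o['time_s'],o['tool_pos'],o['ft_force'],o['ft_torque'])
E
```

```text
21.7 [465.84433341  42.45607394 107.35343397] [ 0.99749073 -0.84725915  0.19893621] [-0.00308307 -0.05916092 -0.06987164]
```

View pics/w9.png

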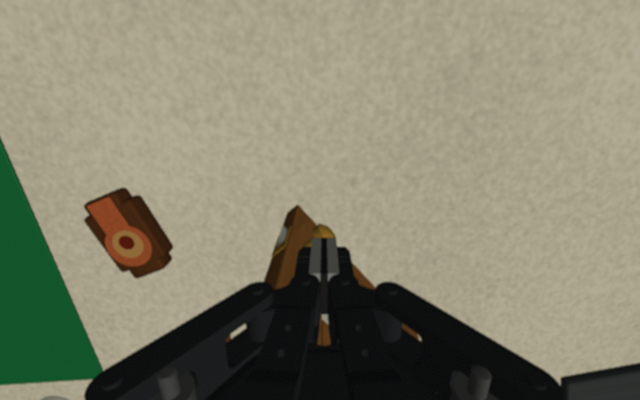

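Call:
jog_arm([
  [0, 0, 0, 0.007, -0.009, 0, 0],
  [0, 0, 0, 0.015, -0.018, 0, 0],
  [0, 0, 0, 0.023, -0.027, 0, 0],
  [0, 0, 0, 0.032, -0.035, 0, 0],
  [0, 0, 0, 0.041, -0.043, 0, 0],
])

```text
time_s: 22.32
tool_pos: [507.5, -1.0, 107.3]
orientation: [[0.108, -0.004, -0.994], [0.994, -0.003, 0.108], [-0.003, -1.0, 0.004]]
ft_force: [-0.8, -0.3, 0.0]
finger_gap: 0.1
```

Call:
jog_arm([
  [0, 0, 0, 0.008, -0.006, 0, 0],
  [0, 0, 0, 0.016, -0.011, 0, 0],
  [0, 0, 0, 0.024, -0.016, 0, 0],
  [0, 0, 0, 0.032, -0.021, 0, 0],
  [0, 0, 0, 0.04, -0.025, 0, 0],
])

```text
time_s: 22.95
tool_pos: [548.0, -26.3, 107.3]
orientation: [[0.108, -0.004, -0.994], [0.994, -0.003, 0.108], [-0.003, -1.0, 0.004]]
ft_force: [0.1, 0.5, 0.4]
finger_gap: -0.0
```

```bash
python3 - <<'E'
from h import *
f=shot('wrist','w10.png')
o=r.observe(); print(o['time_s'],o['tool_pos'],o['orientation'].round(3),o['ft_force'],o['ft_torque'])
E
```

```text
23.0 [549.26816326 -26.88368363 107.40066864] [[ 0.109 -0.002 -0.994]
 [ 0.994 -0.003  0.109]
 [-0.004 -1.     0.002]] [ 0.78090584 -1.11806912 -0.71351913] [-0.05416607 -0.07294311 -0.00163036]
```

View pics/w10.png

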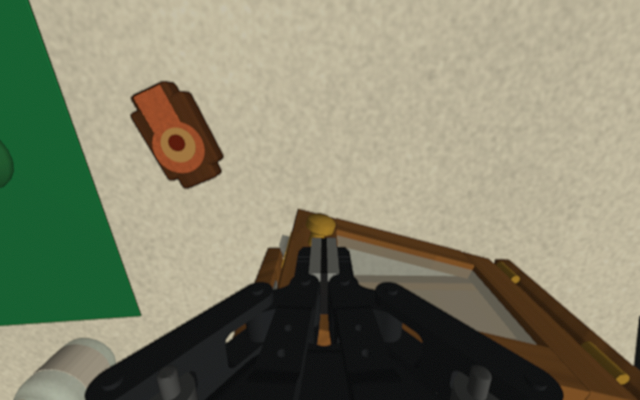

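Call:
jog_arm([
  [0, 0, 0, 0.006, -0.002, 0, 0],
  [0, 0, 0, 0.012, -0.004, 0, 0],
  [0, 0, 0, 0.018, -0.006, 0, 0],
  [0, 0, 0, 0.022, -0.007, 0, 0],
  [0, 0, 0, 0.026, -0.008, 0, 0],
])

```text
time_s: 23.62
tool_pos: [575.4, -34.9, 107.4]
orientation: [[0.109, -0.003, -0.994], [0.994, -0.003, 0.109], [-0.004, -1.0, 0.002]]
ft_force: [-0.1, -0.3, 0.4]
finger_gap: 0.1
```

Call:
jog_arm([
  [0, 0, 0, 0.002, -0.0005, 0, 0],
  [0, 0, 0, 0.003, -0.001, 0, 0],
  [0, 0, 0, 0.004, -0.001, 0, 0],
  [0, 0, 0, 0.005, -0.001, 0, 0],
  [0, 0, 0, 0.006, -0.001, 0, 0],
])

```text
time_s: 24.25
tool_pos: [581.4, -35.9, 107.4]
orientation: [[0.109, -0.003, -0.994], [0.994, -0.003, 0.109], [-0.004, -1.0, 0.002]]
ft_force: [-1.1, -0.3, -1.0]
finger_gap: -0.1
```

Call:
jog_arm([
  [0, 0, 0, 0.001, 0, 0, 0],
  [0, 0, 0, 0.002, 0, 0, 0],
  [0, 0, 0, 0.003, -0.0003, 0, 0],
  [0, 0, 0, 0.004, -0.0005, 0, 0],
  [0, 0, 0, 0.004, -0.0005, 0, 0],
])

```text
time_s: 24.88
tool_pos: [585.6, -36.5, 107.4]
orientation: [[0.109, -0.002, -0.994], [0.994, -0.003, 0.109], [-0.004, -1.0, 0.002]]
ft_force: [0.3, -0.7, 0.4]
finger_gap: 0.0
```

```bash
python3 - <<'E'
from h import *
f=shot('wrist','w11.png')
cv2.imwrite('pics/w11c.png',cv2.resize(f['color'][200:340,240:400],(685,600),interpolation=cv2.INTER_CUBIC)[:,:,::-1])
o=r.observe(); print(o['time_s'],o['tool_pos'],o['ft_force'],o['ft_torque'])
E
```

```text
24.925 [585.57271516 -36.47244387 107.41200533] [ 1.13841281  0.0305678  -0.26402735] [-0.0193675   0.00055541  0.02700681]
```

View pics/w11c.png

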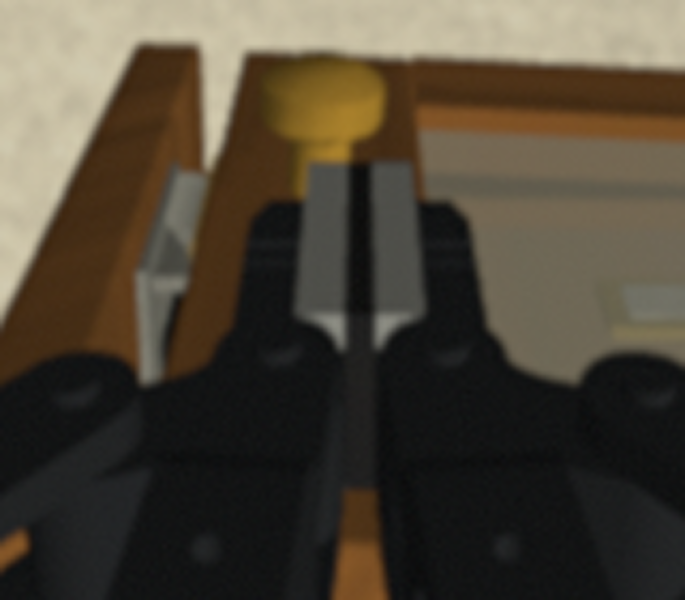

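Call:
jog_arm([
  [0, 0, 0, 0, -0.003, 0, 0],
  [0, 0, 0, 0.001, -0.005, 0, 0],
  [0, 0, 0, 0.002, -0.0052, 0, 0],
  [0, 0, 0, 0.003, -0.0053, 0, 0],
  [0, 0, 0, 0.003, -0.0053, 0, 0],
])

```text
time_s: 25.55
tool_pos: [587.0, -42.1, 106.9]
orientation: [[0.109, -0.006, -0.994], [0.994, -0.004, 0.109], [-0.005, -1.0, 0.005]]
ft_force: [-5.6, -0.5, 1.0]
finger_gap: -0.4
```

Call:
jog_arm([
  [0, 0, 0, 0.001, -0.0001, 0, 0],
  [0, 0, 0, 0.0015, -0.0002, 0, 0],
  [0, 0, 0, 0.002, -0.0002, 0, 0],
  [0, 0, 0, 0.0025, -0.0003, 0, 0],
  [0, 0, 0, 0.0025, -0.0003, 0, 0],
])

```text
time_s: 26.18
tool_pos: [587.8, -42.3, 106.6]
orientation: [[0.109, -0.009, -0.994], [0.994, -0.004, 0.109], [-0.005, -1.0, 0.008]]
ft_force: [-6.3, 0.5, 2.5]
finger_gap: 0.4
```

Call:
jog_arm([
  [0, -0.3, 0, 0.002, -0.0002, 0, 0],
  [0, -0.4, 0, 0.0025, -0.0002, 0, 0],
  [0, -0.4, 0, 0.003, -0.0003, 0, 0],
  [0, -0.4, 0, 0.0035, -0.0004, 0, 0],
  [0, -0.4, 0, 0.0035, -0.0004, 0, 0],
])

```text
time_s: 26.8
tool_pos: [589.2, -42.5, 106.1]
orientation: [[0.109, -0.006, -0.994], [0.994, -0.004, 0.11], [-0.004, -1.0, 0.005]]
ft_force: [-7.7, 0.9, 4.7]
finger_gap: -0.4
```

Call:
jog_arm([
  [0, -0.2, 0, 0.0025, -0.0002, 0.0005, 0],
  [0, -0.3, 0, 0.003, -0.0002, 0.001, 0],
  [0, -0.3, 0, 0.0035, -0.0003, 0.001, 0],
  [0, -0.3, 0, 0.004, -0.0004, 0.001, 0],
  [0, -0.3, 0, 0.0043, -0.0004, 0.001, 0],
])

```text
time_s: 27.42
tool_pos: [590.3, -42.6, 106.2]
orientation: [[0.11, -0.007, -0.994], [0.994, -0.003, 0.11], [-0.004, -1.0, 0.007]]
ft_force: [-10.0, 0.9, 3.6]
finger_gap: 0.2
```

Call:
jog_arm([
  [0, -0.2, 0, 0.0033, -0.0003, 0.0005, 0],
  [0, -0.3, 0, 0.0037, -0.0003, 0.001, 0],
  [0, -0.3, 0, 0.0041, -0.0004, 0.001, 0],
  [0, -0.3, 0, 0.0045, -0.0004, 0.001, 0],
  [0, -0.3, 0, 0.0045, -0.0004, 0.001, 0],
])

```text
time_s: 28.05
tool_pos: [590.9, -42.6, 105.9]
orientation: [[0.11, -0.009, -0.994], [0.994, -0.003, 0.11], [-0.004, -1.0, 0.009]]
ft_force: [-10.3, 0.5, 2.2]
finger_gap: 0.1
```

Call:
jog_arm([
  [0, -0.2, 0, 0.004, -0.0004, 0.0005, 0],
  [0, -0.4, 0, 0.0045, -0.0004, 0.001, 0],
  [0, -0.4, 0, 0.005, -0.0005, 0.001, 0],
  [0, -0.4, 0, 0.0055, -0.0005, 0.001, 0],
  [0, -0.4, 0, 0.0055, -0.0005, 0.001, 0],
])

```text
time_s: 28.68
tool_pos: [594.8, -42.9, 106.4]
orientation: [[0.11, -0.006, -0.994], [0.994, -0.003, 0.11], [-0.003, -1.0, 0.005]]
ft_force: [-7.3, 1.1, 1.2]
finger_gap: 0.2
```

Call:
jog_arm([
  [0, -0.2, 0, 0.002, -0.0002, 0, 0],
  [0, -0.3, 0, 0.0025, -0.0002, 0, 0],
  [0, -0.3, 0, 0.003, -0.0003, 0, 0],
  [0, -0.3, 0, 0.0032, -0.0003, 0, 0],
  [0, -0.3, 0, 0.0032, -0.0003, 0, 0],
])

```text
time_s: 29.3
tool_pos: [594.8, -42.9, 105.9]
orientation: [[0.11, -0.006, -0.994], [0.994, -0.002, 0.11], [-0.003, -1.0, 0.006]]
ft_force: [-11.6, 1.8, 5.8]
finger_gap: 0.1
```

The force climbed to about 10 N, then the tool jumped 4 mm. After that it did not move while the force rose, so it is against the stop. Easing off to check that the door holds.

Call:
jog_arm([
  [0, 0, 0, 0.001, 0, 0, 0],
  [0, 0, 0, -0.001, 0, 0, 0],
  [0, 0, 0, -0.004, 0.0005, 0, 0],
  [0, 0, 0, -0.009, 0.001, 0, 0],
  [0, 0, 0, -0.02, 0.002, 0, 0],
])

```text
time_s: 29.92
tool_pos: [575.1, -41.0, 106.1]
orientation: [[0.11, -0.005, -0.994], [0.994, -0.003, 0.11], [-0.003, -1.0, 0.005]]
ft_force: [-0.2, -0.2, -0.3]
finger_gap: -0.1
```

Call:
jog_arm([
  [0, 0, 0, -0.03, 0.003, 0.005, 0],
  [0, 0, 0, -0.07, 0.005, 0.03, 0],
  [0, 0, 0, -0.12, 0, 0.07, 0],
  [0, 0, 0, -0.16, -0.03, 0.12, 0],
  [0, 0, 0, -0.18, -0.07, 0.14, 0],
])

```text
time_s: 30.55
tool_pos: [393.7, -110.8, 248.2]
orientation: [[0.107, -0.003, -0.994], [0.994, -0.004, 0.107], [-0.004, -1.0, 0.002]]
ft_force: [0.4, -1.3, 0.2]
finger_gap: 0.0
```

Call:
jog_arm([
  [0, 0, 0, 0, -0.05, 0, 0],
  [0, 0, 0, 0, -0.1, 0, 0],
  [0, 0, 0, 0, -0.15, 0, 0],
  [0, 0, 0, 0, -0.16, 0, 0],
  [0, 0, 0, 0, -0.16, 0, 0],
])

```text
time_s: 31.18
tool_pos: [393.2, -270.6, 248.0]
orientation: [[0.108, -0.003, -0.994], [0.994, -0.003, 0.108], [-0.003, -1.0, 0.002]]
ft_force: [-0.4, -0.0, 0.7]
finger_gap: -0.0
```

```bash
python3 - <<'E'
from h import *
ft=shot('top','t12.png');fs=shot('side','s12.png');fw=shot('wrist','w12.png')
c=ft['color'][70:230,170:330]; cv2.imwrite('pics/t12c.png',cv2.resize(c,(600,600),interpolation=cv2.INTER_CUBIC)[:,:,::-1])
o=r.observe(); print(o['time_s'],o['tool_pos'],o['ft_force'])
E
```

```text
31.325 [ 393.53081126 -269.38258485  248.19866381] [ 0.16889984 -0.45343011 -0.63153661]
```

View pics/t12c.png

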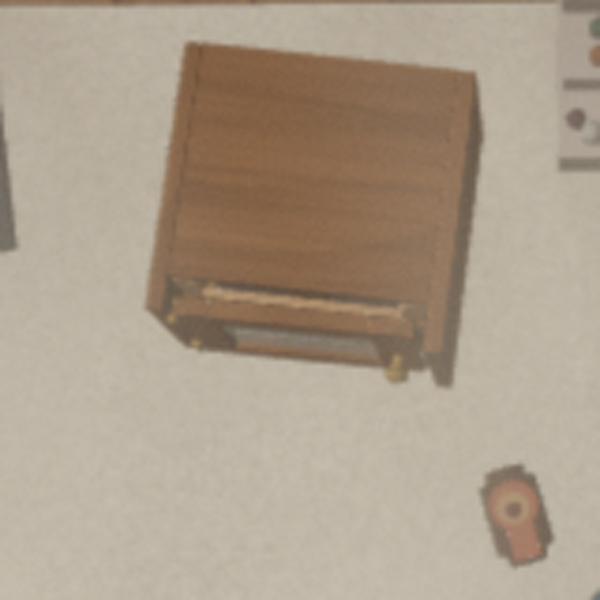

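View pics/w12.png

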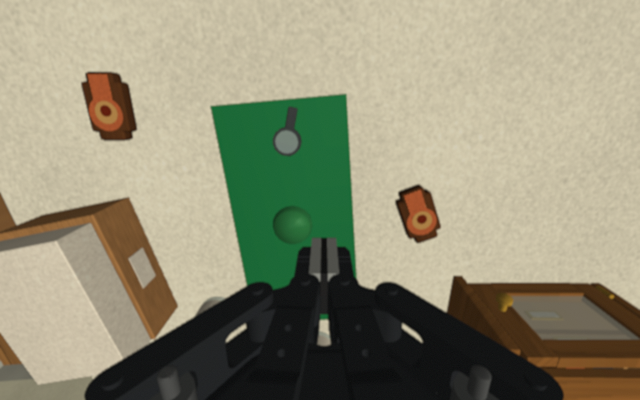

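View pics/s12.png

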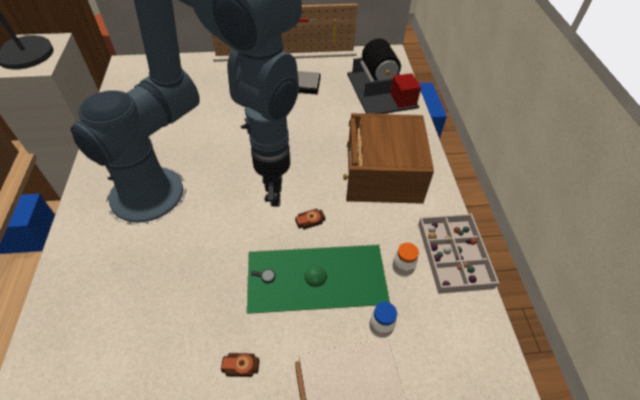

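```bash
python3 - <<'E'
from h import *
ft=cv2.imread('pics/t12.png')
c=ft[138:178,205:295]; cv2.imwrite('pics/t12d.png',cv2.resize(c,(800,356),interpolation=cv2.INTER_CUBIC))
E
```

```text
(no output)
```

View pics/t12d.png

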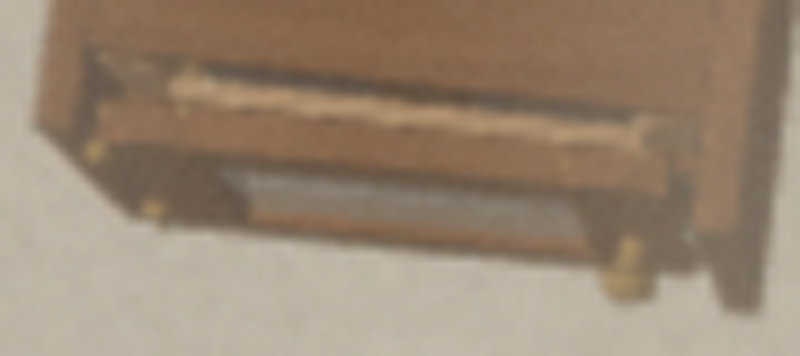

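```bash
python3 - <<'E'
from h import *
import pickle
ft,_=pickle.load(open('/tmp/f.pkl','rb'))
k=800/90
P=lambda u,v,z:onz(ft,205+u/k,138+v/k,z)[:2]
a=P(98,145,150);b=P(665,193,150);c=P(90,48,150);d=P(695,120,150)
for p,q in((a,b),(c,d)): w=p-q; print(p,q,np.linalg.norm(w),np.degrees(np.arctan2(w[1],w[0]))-90)
print('r cheek front inner',P(697,230,150),'left cheek',P(40,125,150))
E
```

```text
[622.93175294 124.08756465] [605.73286485 -62.81603471] 187.69325295085685 -5.257556978153161
[655.78390611 127.62884907] [630.24968639 -72.54306399] 201.79393239929394 -7.269472996472004
r cheek front inner [593.27162809 -73.39244843] left cheek [629.79149925 143.41510018]
```

```bash
python3 - <<'E'
from h import *
print(r.close_job()); print(r.observe()['time_s'])
E
```

```text
the job is handed in; nothing more can be done
None
the job is handed in; nothing more can be done
```

The slab is in the tray, the tray is fully home, and the door is shut and held by its catch. I handed the job in at about 31 s of the 72 s.

- **Slab:** I gripped the slab on the mat, the one farthest from the robot's base. I lowered it into the tray until the wrist felt about 5 N of contact, then released it. I took no picture of it in the tray after letting go, and it is now hidden inside.
- **Tray:** I pushed the front board to its stop, which I felt at about 19 N. Pictures afterwards showed it home.
- **Door:** I swung it shut slowly and pressed the stile above the knob. The force rose to about 10 N, then the tool jumped about 4 mm as the force fell. A little more pressing gave no movement, and the highest force I read was about 13 N.
- **Last check:** With the arm clear, the top picture put the door's outer edge within 1 mm of where I last pressed it, so the catch is holding. The jars, cabochon and loupe looked unmoved.
- **Small disagreement:** In that picture the door sits about 2° further in than parallel with the cabinet front. The strike's 4 mm play allows about 1.2°, and I put the rest down to picture error.

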